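# Release a battery pack from the charging dock

### The job

Take the flat, square-topped battery pack out of the charging dock: press it inward until its latch lets go and it springs up, pull it free along its bay, and stand it upright, gently, on its foot in the open grey tray. Leave the round-topped pack latched in its bay.

Things in the scene. Friction and masses are not known exactly. Their poses are not given: they have to be found in the camera images.
- dock: Grey sloped charging dock, fixed, 210 mm wide (y), 140 mm deep (x), 145 mm high at the back. Origin on the bench, x to its back, z up. The sloped deck faces -x and holds two spring bays, 100 mm apart along y (50 mm either side of the middle); which pack is in which varies. The bays lean 25 degrees from vertical: a pack comes out along (-0.423, 0, 0.906) in this frame.
- dock_deck (a point): Middle of the sloped deck, between the two bay mouths; axes as dock. The bays run square to the deck, fit their packs with about 1.5 mm to spare all round, and are 84 mm deep from the deck to a latched pack's foot.
- pack_square: The pack to take: grey plastic, 56 mm (its x, up the slope) by 36 mm (its y, across the dock: the way to grip) by 110 mm long (its z), 0.3 kg, flat square top. Origin at the centre of its foot, z along its length to the top. Latched, 26 mm stand out of the deck. Pulling it while latched does nothing. It leaves the bay 84 mm above its latched place.
- pack_square_top (a point): Centre of its flat top, where to press inward (along the pack's -z). Springy, 5 to 9 N; a hidden catch lets go after about 7 mm (10 mm is sure), hard stop at 14 mm. When the push is taken away the spring lifts the pack to 28 mm above its latched place, where it stays loose in the bay with 54 mm standing out; the catch stays open.
- pack_square_grip (a point): Point on the pack's axis 22 mm below its top: a good height to grip once the pack has sprung up (it is then 32 mm above the deck). Axes as the pack's.
- pack_round: The pack to leave alone: same size, colour and latch, but its top is rounded like a barrel vault (radius 18 mm, ridge along its x). Origin at the centre of its foot, z along its length.
- tray: Open grey plastic tray, 160 mm (x) by 130 mm (y) outside, 30 mm high, walls and floor 4 mm thick, fixed on the bench to the left or to the right of the dock. Origin at the centre of its underside on the bench, z up.

How it is judged:
By the outcome, as a careful person would: the job done as asked, in the order asked, and still so for the second after the job is handed in, with the robot touching nothing.
It also fails if it takes over 51 s, if anything falls off the work surface, if the arm or the gripper's body presses on something with over 40 N, if the wrist force passes 120 N, or if a joint passes its speed limit or range.

### The arm

A 6-joint arm with a two-finger parallel gripper is mounted at the origin on a cart in front of the work surface, level with it; the furniture and walls round the work are solid. World frame = base frame: x ahead of the robot, y to its left, z up, the work surface at z = 0. Lengths are in m, angles in rad, forces in N, time in s.
With the tool pointing down it reaches from about 0.375 to 0.925 m from the base axis. Payload 5.7 kg.
Tool frame: the origin (TCP) lies at the very end of the fingers, on their centre line; the grasp point (between the pads) lies 19 mm behind it; z points along the fingers, y is the line along which they close (so a half turn about z gives the same grasp; the last joint's range is limited). The gripper opens to 88 mm and grips with 3 to 60 N. Pads are 20 mm wide; open, the fingers measure 115 mm over their backs; the gripper's body (75 mm by 178 mm) begins 61 mm behind the grasp point.
Start: joints at [1.094, 0.359, 1.51, -0, 1.272, -0.115], TCP at [0.212, 0.561, 0.223] pointing down, gripper open.
Joint ranges: [-2.97, 2.97], [-1.01, 2.36], [0.21, 2.38], [-0.96, 4.11], [0.2, 2.71], [-2.98, 2.98]. Speed limits (rad/s): [2.39, 2.39, 3.14, 3.14, 3.14, 3.14].

### API

Orientations are given as a unit quaternion [w, x, y, z].
In Python, from workcell import * gives the robot as it stands. The module is installed in compiled form; this text tells all that it offers.
- The arm moves only by the shell command python3 -m jog 'ROWS'. ROWS is JSON, a list of rows, each an object of numbers: "hand": the closure, from 0 (fully open) to 1 (shut); "tx", "ty", "tz": the shift along the world's x, y, z in cm; "ax", "ay", "az": the turn, a rotation vector about the world's x, y, z in rad. A call has 1 to 12 rows; each row is the pose to reach, as a shift and turn from the pose commanded when the call began; what a row does not reach only later rows make up. A row lasts 1/12 s, in which the tool goes at most 41.7 mm and 7.16 degrees, less where a joint would pass 70% of its speed; a pose out of reach is approached as far as the arm can. A call with a gripper value outside its range is refused whole. The fingers move at their own pace and stop on an object; the grip force is fixed at half the most. Time passes only in rows, so rows that repeat a pose let the fingers close. It gives the time, the measured TCP pose, the force, the opening and the grip force at its end, in the units of the state.
- get_state(): the state, without advancing time (a new reading comes with each control period).
- capture(name): name is "side" or "top"; returns the picture (420x560x3 uint8, red, green, blue); there is no depth.
- get_calibration(name): a dict with "fx", "fy", "cx", "cy" (pixels), "R" (3x3) and "t" (3): a world point X has camera coordinates R X + t. Camera axes: x right, y down, z forward; pixel columns grow to the right and rows downward; lengths in m; the calibration is good to about 2 mm. A picture is of the moment at which its call begins. get_calibration takes no time and is no camera call.
- sign_off(): hands the job in; it is judged then, once.
The state is a dict: "t": time; "qpos": joint angles; "qvel": joint speeds; "joint_efforts": joint torques, N m; "tool_pos": TCP position; "orientation": TCP orientation; "wrist_force": force on the tool from outside, world axes, zero at the start; "wrist_torque": the same for the moment, N m; "finger_gap": finger opening in m; "finger_force": force on a finger pad.
Only numpy, scipy, OpenCV 4.12 (cv2) and the standard library are available. Lean on these libraries where they do the work, as an engineer would, in place of code of your own. Each camera call takes 0.05 s, during which the arm holds its last target. There are 200 camera calls.

## Working session

There is one attempt and no reset: what is moved stays moved. The work goes in short steps, Python scripts to look and compute and a shell command to move; the robot and the scene stay as the last step left them, time stands still between calls to the robot, and variables do not carry over. Pictures are saved under pics/ and viewed, at most 10 in all, crops included, and the job is handed in when it is done.

```bash
mkdir -p pics; python3 - <<'E'
from workcell import *
import cv2,numpy as np
for n in("side","top"):
    im=capture(n); cv2.imwrite(f"pics/{n}0.png",im[:,:,::-1]); c=get_calibration(n)
    R=np.array(c["R"]);print(n,c["fx"],c["cx"],c["cy"],"cam",-R.T@np.array(c["t"]),"fwd",R[2],"right",R[0])
s=get_state();print({k:np.round(v,3) for k,v in s.items()})
E
```

```text
side 491.33800778586607 273.97225779863624 207.3975139538436 cam [ 0.30009799 -0.66191282  1.23716715] fwd [ 0.1987412   0.48855461 -0.84959774] right [ 0.9269794  -0.37511052  0.00113821]
top 537.3852161522364 265.7857879144443 212.15324630863736 cam [0.47040377 0.00368027 1.31277534] fwd [ 0.07093534 -0.01252289 -0.9974023 ] right [ 0.02567698 -0.99956691  0.01437622]
{'t': np.float64(0.1), 'qpos': array([ 1.094,  0.359,  1.511,  0.   ,  1.272, -0.115]), 'qvel': array([-0.001, -0.002, -0.001,  0.001, -0.   ,  0.   ]), 'joint_efforts': array([-0.0000e+00, -5.1635e+01, -2.7141e+01,  6.7000e-02,  2.8000e-02,
       -0.0000e+00]), 'tool_pos': array([0.212, 0.561, 0.222]), 'orientation': array([-0.   ,  0.18 ,  0.984, -0.001]), 'wrist_force': array([-0.729, -0.013,  0.121]), 'wrist_torque': array([-0.008,  0.037,  0.005]), 'finger_force': np.float64(0.0), 'finger_gap': np.float64(0.088)}
```

View pics/side0.png

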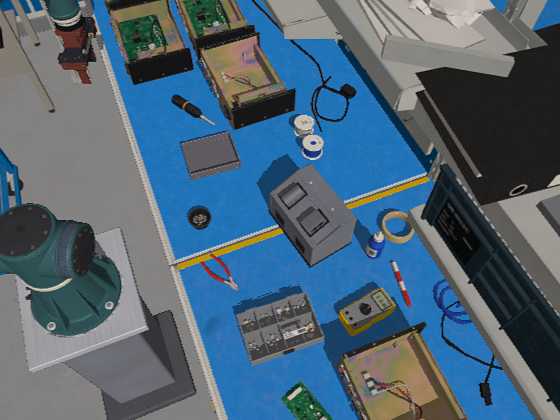

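View pics/top0.png

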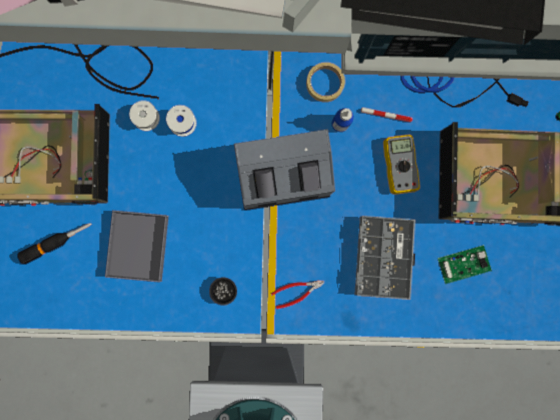

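The top view shows the dock at about (285,170), with bay mouths near (263,183) and (309,178), and the empty open tray at about (137,245). The side view shows the dock at (312,215) and the tray at (210,155). I'll zoom in to tell the packs apart and find corners.

```bash
python3 - <<'E'
import cv2,numpy as np
a=cv2.imread("pics/top0.png")[120:220,225:345]; b=cv2.imread("pics/side0.png")[155:275,260:365]
a=cv2.resize(a,None,fx=3.3,fy=3.3,interpolation=cv2.INTER_CUBIC);b=cv2.resize(b,None,fx=3.7,fy=3.7,interpolation=cv2.INTER_CUBIC)
o=np.zeros((450,790,3),np.uint8);o[:a.shape[0],:a.shape[1]]=a;o[:b.shape[0],400:400+b.shape[1]]=b[:,:390]
cv2.imwrite("pics/z.png",np.clip(o*1.6,0,255).astype(np.uint8))
E
```

```text
(no output)
```

View pics/z.png

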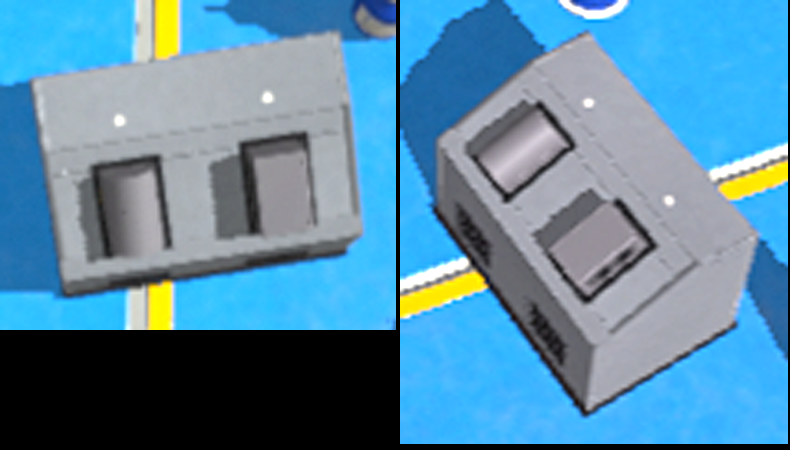

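The square pack is the one at the robot's right (flat shading, top-view px about (310,178); side-view px about (421,223) before scaling). The round one shows the shading gradient. Next I'll triangulate the corners.

```bash
cat >h.py <<'E'
from workcell import *
import cv2,numpy as np
C={n:{k:np.array(v) for k,v in get_calibration(n).items()} for n in("side","top")}
def P(n):
    c=C[n];K=np.array([[c["fx"],0,c["cx"]],[0,c["fy"],c["cy"]],[0,0,1.]]);return K@np.c_[c["R"],c["t"]]
def tri(pt,ps):
    X=cv2.triangulatePoints(P("top"),P("side"),np.array(pt,float).T,np.array(ps,float).T);return (X[:3]/X[3]).T
def onz(n,p,z):
    M=P(n);H=np.c_[M[:,0],M[:,1],M[:,2]*z+M[:,3]];q=np.linalg.solve(H,np.c_[np.array(p,float),np.ones(len(p))].T);return (q[:2]/q[2]).T
E
python3 - <<'E'
from h import *
f=lambda p:np.array(p)/3.3+[225,120]-.35
g=lambda p:(np.array(p)-[400,0])/3.7+[260,155]-.35
T=f([(262,237),(250,150),(303,147),(312,232),(120,120),(267,97)]);S=g([(548,252),(612,200),(640,240),(578,288),(588,102),(669,200)])
X=tri(T,S);print(X.round(4));print("ctr",X[:4].mean(0).round(4))
d=X[5]-X[4];print("yaw dots",np.degrees(np.arctan2(d[0],-d[1])))
e=f([(35,80),(338,33)]);q=onz("top",e,.145);d=q[1]-q[0];print("back edge",q.round(4),np.linalg.norm(d),np.degrees(np.arctan2(d[0],-d[1])))
# tray
im=cv2.imread("pics/top0.png");hsv=cv2.cvtColor(im,cv2.COLOR_BGR2HSV);m=(hsv[...,1]<90).astype(np.uint8)[200:295,95:185]
cs=cv2.findContours(m,0,2)[0];c=max(cs,key=cv2.contourArea);c=c[:,0]+[95,200]
w=onz("top",c,.03).astype(np.float32);r=cv2.minAreaRect(w);print("tray",r, cv2.boxPoints(r))
E
```

```text
[[ 0.6027 -0.0946  0.1316]
 [ 0.657  -0.0835  0.152 ]
 [ 0.6611 -0.119   0.1496]
 [ 0.6085 -0.1286  0.1317]
 [ 0.6765  0.0026  0.1464]
 [ 0.695  -0.0949  0.1454]]
ctr [ 0.6323 -0.1064  0.1412]
yaw dots 10.767565165117668
back edge [[ 0.7019  0.0599]
 [ 0.7395 -0.1415]] 0.20488022740152795 10.561523651851239
tray ((0.4736992120742798, 0.292698472738266), (0.13368980586528778, 0.15790574252605438), 86.25643157958984) [[0.39055043 0.2311511 ]
 [0.54811925 0.22084129]
 [0.556848   0.35424584]
 [0.39927918 0.36455566]]
```

```bash
cat >>h.py <<'E'
from scipy.spatial.transform import Rotation as Ro
th=np.radians(10.7);c,s=np.cos(th),np.sin(th)
U=np.array([-.4226*c,-.4226*s,.9063]);Y=np.array([-s,c,0]);XD=np.cross(Y,U)
Rd=np.c_[np.cross(Y,-U),Y,-U]; TOP=np.array([.6323,-.1064,.1412])
def delta(p,R=Rd):
    st=get_state();q=st["orientation"];R0=Ro.from_quat(np.r_[q[1:],q[0]])
    print("t",round(float(st["t"]),2),"pos",np.round(st["tool_pos"],4),"F",np.round(st["wrist_force"],1),"gap",round(float(st["finger_gap"]),4),"t cm",((np.array(p)-st["tool_pos"])*100).round(2),"a",(Ro.from_matrix(R)*R0.inv()).as_rotvec().round(4))
E
python3 -c "
from h import *
print(U,Y,XD);delta(TOP+.1*U)"
```

```text
[-0.41525217 -0.07846271  0.9063    ] [-0.18566662  0.9826128   0.        ] [0.89054198 0.16826965 0.4226    ]
t 0.1 pos [0.2121 0.5606 0.2219] F [-0.7 -0.   0.1] gap 0.0876 t cm [ 37.87 -67.49   0.99] a [-0.0371 -0.4404  0.5401]
```

```bash
python3 -m jog '[{"tx":2,"ty":-3,"tz":3,"hand":1},{"tx":4,"ty":-6,"tz":6,"hand":1,"az":0.1,"ay":-0.05},{"tx":6,"ty":-10,"tz":7,"hand":1,"az":0.2,"ay":-0.1},{"tx":8,"ty":-13.5,"tz":8,"hand":1,"az":0.3,"ay":-0.15},{"tx":10,"ty":-17,"tz":8,"hand":1,"az":0.4,"ay":-0.2},{"tx":12,"ty":-20.5,"tz":8,"hand":1,"az":0.5,"ay":-0.25},{"tx":14,"ty":-24,"tz":8,"hand":1,"az":0.54,"ay":-0.35,"ax":-0.03},{"tx":16,"ty":-27.5,"tz":8,"hand":1,"az":0.54,"ay":-0.44,"ax":-0.037},{"tx":18,"ty":-31,"tz":8,"hand":1,"az":0.54,"ay":-0.44,"ax":-0.037},{"tx":20,"ty":-34.5,"tz":8,"hand":1,"az":0.54,"ay":-0.44,"ax":-0.037},{"tx":22,"ty":-38,"tz":8,"hand":1,"az":0.54,"ay":-0.44,"ax":-0.037},{"tx":24,"ty":-41.5,"tz":8,"hand":1,"az":0.54,"ay":-0.44,"ax":-0.037}]'; python3 -c "
from h import *
delta(TOP+.06*U)"
```

```text
t 0.1 pos [0.2121 0.5606 0.2219] F [-0.7 -0.   0.1] gap 0.0876 t cm [ 39.53 -67.17  -2.63] a [-0.0371 -0.4404  0.5401]validation failed for argument at $[0]...
```

```bash
python3 -m jog '[{"hand":1,"tx":2,"ty":-3,"tz":3,"ax":0,"ay":0,"az":0},{"hand":1,"tx":4,"ty":-6,"tz":6,"ax":0,"ay":-0.05,"az":0.1},{"hand":1,"tx":6,"ty":-10,"tz":7,"ax":0,"ay":-0.1,"az":0.2},{"hand":1,"tx":8,"ty":-13.5,"tz":8,"ax":0,"ay":-0.15,"az":0.3},{"hand":1,"tx":10,"ty":-17,"tz":8,"ax":0,"ay":-0.2,"az":0.4},{"hand":1,"tx":12,"ty":-20.5,"tz":8,"ax":0,"ay":-0.25,"az":0.5},{"hand":1,"tx":14,"ty":-24,"tz":8,"ax":-0.03,"ay":-0.35,"az":0.54},{"hand":1,"tx":16,"ty":-27.5,"tz":8,"ax":-0.037,"ay":-0.44,"az":0.54},{"hand":1,"tx":18,"ty":-31,"tz":8,"ax":-0.037,"ay":-0.44,"az":0.54},{"hand":1,"tx":20,"ty":-34.5,"tz":8,"ax":-0.037,"ay":-0.44,"az":0.54},{"hand":1,"tx":22,"ty":-38,"tz":8,"ax":-0.037,"ay":-0.44,"az":0.54},{"hand":1,"tx":24,"ty":-41.5,"tz":8,"ax":-0.037,"ay":-0.44,"az":0.54}]'; python3 -c "
from h import *
delta(TOP+.06*U)"
```

```text
t: 1.1
tool_pos: [0.4511, 0.1464, 0.3028]
orientation: [0.216, -0.092, 0.972, 0.021]
wrist_force: [1.2, 1.7, 0.2]
finger_gap: 0.0113
finger_force: 0.0
t 1.1 pos [0.4511 0.1464 0.3028] F [1.2 1.7 0.2] gap 0.0113 t cm [ 15.62 -25.75 -10.72] a [-0.0015  0.0007 -0.0014]
```

```bash
python3 -m jog '[{"hand":1,"tx":2,"ty":-3.5,"tz":0,"ax":0,"ay":0,"az":0},{"hand":1,"tx":4,"ty":-7,"tz":0,"ax":0,"ay":0,"az":0},{"hand":1,"tx":6,"ty":-10.5,"tz":0,"ax":0,"ay":0,"az":0},{"hand":1,"tx":8,"ty":-14,"tz":0,"ax":0,"ay":0,"az":0},{"hand":1,"tx":10,"ty":-17.5,"tz":0,"ax":0,"ay":0,"az":0},{"hand":1,"tx":12,"ty":-21,"tz":0,"ax":0,"ay":0,"az":0},{"hand":1,"tx":13.5,"ty":-24.5,"tz":-2,"ax":0,"ay":0,"az":0},{"hand":1,"tx":15,"ty":-25.7,"tz":-5,"ax":0,"ay":0,"az":0},{"hand":1,"tx":15.6,"ty":-25.7,"tz":-8,"ax":0,"ay":0,"az":0},{"hand":1,"tx":15.6,"ty":-25.7,"tz":-10.7,"ax":0,"ay":0,"az":0},{"hand":1,"tx":15.6,"ty":-25.7,"tz":-10.7,"ax":0,"ay":0,"az":0}]'; python3 - <<'E'
from h import *
delta(TOP+.06*U)
for n,(y,x) in {"side":(130,230),"top":(90,210)}.items():
    im=capture(n)[y:y+150,x:x+150,::-1]; cv2.imwrite(f"pics/{n}1.png",im)
a=[cv2.resize(cv2.imread(f"pics/{n}1.png"),(400,400),interpolation=2) for n in("side","top")]
cv2.imwrite("pics/z1.png",np.clip(np.hstack(a)*1.5,0,255).astype(np.uint8))
E
```

```text
t: 2.02
tool_pos: [0.6034, -0.1077, 0.1892]
orientation: [0.211, -0.09, 0.973, 0.024]
wrist_force: [0.1, -0.0, -0.1]
finger_gap: 0.0004
finger_force: 0.0
t 2.02 pos [ 0.6034 -0.1077  0.1892] F [ 0.1 -0.  -0.1] gap 0.0004 t cm [ 0.4  -0.34  0.64] a [-0.0059 -0.0108 -0.0001]
```

View pics/z1.png

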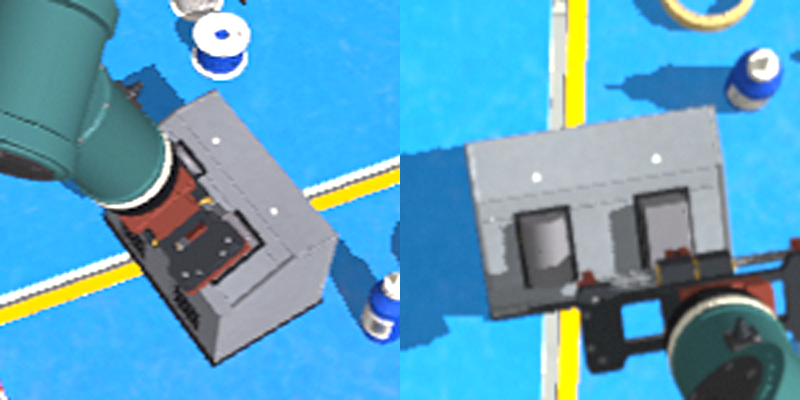

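The tip sits just over the square pack (top crop px about (680,265)), and the round one at (545,248) is clear. I'll check how it has settled.

```bash
python3 -c "
from h import *
delta(TOP+.012*U);print(U*-4.8)"
```

```text
t 2.12 pos [ 0.6063 -0.1084  0.1946] F [ 0.6 -0.7 -0.4] gap 0.0005 t cm [ 2.1   0.11 -4.26] a [-0.003  -0.0034 -0.0004]
[ 1.99321041  0.37662102 -4.35024   ]
```

```bash
python3 -m jog '[{"hand":1,"tx":0.7,"ty":0,"tz":-1.5,"ax":0,"ay":0,"az":0},{"hand":1,"tx":1.4,"ty":0.1,"tz":-3,"ax":0,"ay":0,"az":0},{"hand":1,"tx":2.1,"ty":0.1,"tz":-4.3,"ax":0,"ay":0,"az":0},{"hand":1,"tx":2.1,"ty":0.1,"tz":-4.3,"ax":0,"ay":0,"az":0},{"hand":1,"tx":2.1,"ty":0.1,"tz":-4.3,"ax":0,"ay":0,"az":0}]';python3 -c "
from h import *
delta(TOP-.002*U)"
```

```text
t: 2.53
tool_pos: [0.6291, -0.1077, 0.1544]
orientation: [0.216, -0.092, 0.972, 0.021]
wrist_force: [-1.0, -0.6, -0.5]
finger_gap: 0.0003
finger_force: 0.0
t 2.53 pos [ 0.6291 -0.1077  0.1544] F [-1.  -0.6 -0.5] gap 0.0003 t cm [ 0.41  0.15 -1.5 ] a [-0.0008  0.0013 -0.0013]
```

```bash
python3 -m jog '[{"hand":1,"tx":0.17,"ty":0.03,"tz":-0.36,"ax":0,"ay":0,"az":0},{"hand":1,"tx":0.33,"ty":0.06,"tz":-0.72,"ax":0,"ay":0,"az":0},{"hand":1,"tx":0.46,"ty":0.08,"tz":-1.0,"ax":0,"ay":0,"az":0},{"hand":1,"tx":0.58,"ty":0.11,"tz":-1.27,"ax":0,"ay":0,"az":0},{"hand":1,"tx":0.66,"ty":0.12,"tz":-1.45,"ax":0,"ay":0,"az":0},{"hand":1,"tx":0.66,"ty":0.12,"tz":-1.45,"ax":0,"ay":0,"az":0}]';python3 -c "
from h import *
delta(TOP-.002*U);print(((TOP-get_state()['tool_pos'])@U).round(4))"
```

```text
t: 3.03
tool_pos: [0.6352, -0.107, 0.1393]
orientation: [0.216, -0.091, 0.972, 0.02]
wrist_force: [-3.3, -0.9, 5.7]
finger_gap: 0.0005
finger_force: 3.3
t 3.03 pos [ 0.6352 -0.107   0.1393] F [-3.3 -0.9  5.7] gap 0.0005 t cm [-0.2   0.08  0.01] a [-0.0005  0.0011 -0.0006]
0.0028
```

```bash
python3 -m jog '[{"hand":1,"tx":0.12,"ty":0.02,"tz":-0.27,"ax":0,"ay":0,"az":0},{"hand":1,"tx":0.21,"ty":0.04,"tz":-0.45,"ax":0,"ay":0,"az":0},{"hand":1,"tx":0.29,"ty":0.05,"tz":-0.63,"ax":0,"ay":0,"az":0},{"hand":1,"tx":0.29,"ty":0.05,"tz":-0.63,"ax":0,"ay":0,"az":0},{"hand":1,"tx":0.29,"ty":0.05,"tz":-0.63,"ax":0,"ay":0,"az":0}]';python3 -c "
from h import *
print(((TOP-get_state()['tool_pos'])@U).round(4))"
```

```text
t: 3.45
tool_pos: [0.6383, -0.1071, 0.1361]
orientation: [0.218, -0.092, 0.972, 0.02]
wrist_force: [-19.8, -2.6, 30.9]
finger_gap: 0.0007
finger_force: 18.3
0.007
```

```bash
python3 -m jog '[{"hand":1,"tx":-0.4,"ty":-0.08,"tz":0.9,"ax":0,"ay":0,"az":0},{"hand":1,"tx":-0.8,"ty":-0.16,"tz":1.8,"ax":0,"ay":0,"az":0},{"hand":1,"tx":-1.2,"ty":-0.24,"tz":2.7,"ax":0,"ay":0,"az":0},{"hand":1,"tx":-1.7,"ty":-0.3,"tz":3.6,"ax":0,"ay":0,"az":0},{"hand":1,"tx":-2.5,"ty":-0.5,"tz":5.4,"ax":0,"ay":0,"az":0},{"hand":1,"tx":-4.2,"ty":-0.8,"tz":9,"ax":0,"ay":0,"az":0},{"hand":1,"tx":-6.5,"ty":-1.2,"tz":12.5,"ax":0,"ay":0,"az":0},{"hand":0,"tx":-10,"ty":-1.2,"tz":12.5,"ax":0,"ay":0,"az":0},{"hand":0,"tx":-13.5,"ty":-1.2,"tz":12.5,"ax":0,"ay":0,"az":0},{"hand":0,"tx":-13.5,"ty":-1.2,"tz":12.5,"ax":0,"ay":0,"az":0}]'; python3 - <<'E'
from h import *
for n,(y,x) in {"side":(130,230),"top":(90,210)}.items():
    im=capture(n)[y:y+150,x:x+150,::-1]; cv2.imwrite(f"pics/{n}2.png",im)
a=[cv2.resize(cv2.imread(f"pics/{n}2.png"),(400,400),interpolation=2) for n in("side","top")]
cv2.imwrite("pics/z2.png",np.clip(np.hstack(a)*1.5,0,255).astype(np.uint8))
E
```

```text
t: 4.28
tool_pos: [0.4969, -0.1162, 0.2563]
orientation: [0.214, -0.091, 0.972, 0.022]
wrist_force: [-1.0, 0.2, -0.7]
finger_gap: 0.0168
finger_force: 0.0
```

View pics/z2.png

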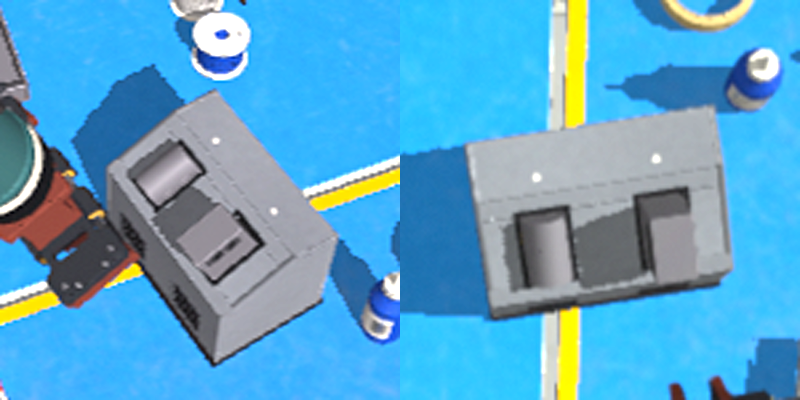

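The pack sprung up: it stands clearly proud with a longer shadow (top crop px (672,243), side crop px (208,237)), while the round pack is still low. Triangulating its new top.

```bash
python3 - <<'E'
from h import *
k=400/150
T=np.array([(652,283),(649,206),(689,203),(695,279)],float);T=(T-[400,0])/k+[210,90]-.3
S=np.array([(178,240),(216,205),(240,232),(202,267)],float)/k+[230,130]-.3
X=tri(T,S);print(X.round(4));m=X.mean(0);print("ctr",m.round(4),"pred",TOP+.028*U,"along U",(m-TOP)@U,"up",(m-TOP)@XD,"y",(m-TOP)@Y)
a=[cv2.resize(cv2.imread(f"pics/{n}2.png")[60:120,50:110] if n=="side" else cv2.imread(f"pics/{n}2.png")[60:120,75:135],(400,400),interpolation=2) for n in("side","top")]
cv2.imwrite("pics/z3.png",np.clip(np.hstack(a)*1.7,0,255).astype(np.uint8))
E
```

```text
[[ 0.5919 -0.0937  0.1524]
 [ 0.6436 -0.086   0.1768]
 [ 0.6503 -0.1191  0.1725]
 [ 0.5982 -0.1293  0.1532]]
ctr [ 0.621  -0.107   0.1637] pred [ 0.62067294 -0.10859696  0.1665764 ] along U 0.025144920109255366 up -0.0006541891554585298 y 0.0014682501090077752
```

View pics/z3.png

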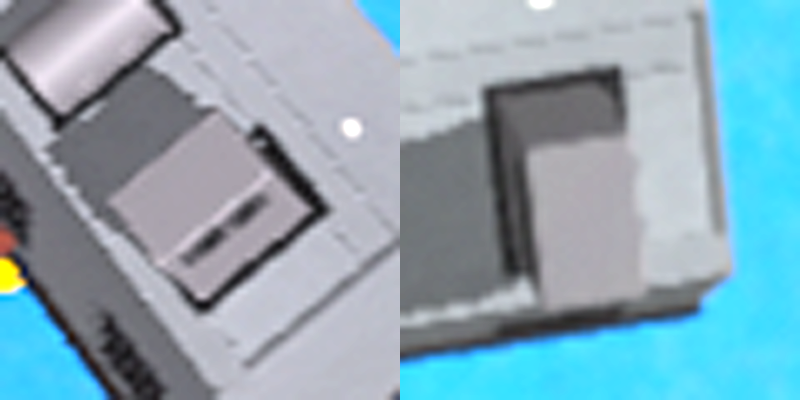

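The close crops show the raised pack's flat top sharply: top crop corners (527,145), (637,138), (643,300), (540,310), and side crop corners (110,205), (215,110), (270,170), (160,265). I'll use these refined values.

```bash
python3 - <<'E'
from h import *
k=400/60
T=np.array([(540,310),(527,145),(637,138),(643,300)],float);T=(T-[400,0])/k+[285,150]-.4
S=np.array([(110,205),(215,110),(270,170),(160,265)],float)/k+[280,190]-.4
X=tri(T,S);print(X.round(4));m=X.mean(0);print("ctr",m.round(4),"along U",(m-TOP)@U,"up",(m-TOP)@XD,"y",(m-TOP)@Y)
d=X[0]+X[3]-X[1]-X[2];e=X[2]+X[3]-X[0]-X[1];print(np.degrees(np.arctan2(-d[1],-d[0])),np.degrees(np.arctan2(e[0],-e[1])))
g=m-.022*U; tcp=g-.019*U; print("TCP",tcp); delta(tcp+.085*U)
E
```

```text
[[ 0.5905 -0.0964  0.1545]
 [ 0.6385 -0.0883  0.183 ]
 [ 0.6425 -0.123   0.1892]
 [ 0.5952 -0.1296  0.159 ]]
ctr [ 0.6166 -0.1093  0.1714] along U 0.03412274491379694 up -0.0016650953367621896 y 2.3658382065056333e-05
8.80182987297701 7.2630442251501135
TCP [ 0.6336681  -0.10611742  0.13426437]
t 4.38 pos [ 0.5017 -0.1182  0.2574] F [1.3 0.9 0.7] gap 0.0247 t cm [ 9.67  0.54 -4.61] a [-0.0009  0.0003  0.001 ]
```

```bash
python3 -m jog '[{"hand":0,"tx":3,"ty":0.2,"tz":0,"ax":0,"ay":0,"az":0},{"hand":0,"tx":6,"ty":0.4,"tz":-1,"ax":0,"ay":0,"az":0},{"hand":0,"tx":8.5,"ty":0.5,"tz":-3,"ax":0,"ay":0,"az":0},{"hand":0,"tx":9.6,"ty":0.5,"tz":-4.6,"ax":0,"ay":0,"az":0},{"hand":0,"tx":9.6,"ty":0.5,"tz":-4.6,"ax":0,"ay":0,"az":0},{"hand":0,"tx":9.6,"ty":0.5,"tz":-4.6,"ax":0,"ay":0,"az":0},{"hand":0,"tx":9.6,"ty":0.5,"tz":-4.6,"ax":0,"ay":0,"az":0}]';python3 -c "
from h import *
delta([.6337,-.1062,.1343])"
```

```text
t: 4.97
tool_pos: [0.5988, -0.113, 0.211]
orientation: [0.215, -0.091, 0.972, 0.021]
wrist_force: [0.0, -1.2, -0.3]
finger_gap: 0.0718
finger_force: 0.0
t 4.97 pos [ 0.5988 -0.113   0.211 ] F [ 0.  -1.2 -0.3] gap 0.0718 t cm [ 3.49  0.68 -7.67] a [-0.0016 -0.0009 -0.0009]
```

```bash
python3 -m jog '[{"hand":0,"tx":0.6,"ty":0.1,"tz":-1.3,"ax":0,"ay":0,"az":0},{"hand":0,"tx":1.2,"ty":0.23,"tz":-2.6,"ax":0,"ay":0,"az":0},{"hand":0,"tx":1.8,"ty":0.35,"tz":-3.9,"ax":0,"ay":0,"az":0},{"hand":0,"tx":2.4,"ty":0.47,"tz":-5.2,"ax":0,"ay":0,"az":0},{"hand":0,"tx":3.0,"ty":0.6,"tz":-6.6,"ax":0,"ay":0,"az":0},{"hand":0,"tx":3.5,"ty":0.68,"tz":-7.7,"ax":0,"ay":0,"az":0},{"hand":0,"tx":3.5,"ty":0.68,"tz":-7.7,"ax":0,"ay":0,"az":0},{"hand":0,"tx":3.5,"ty":0.68,"tz":-7.7,"ax":0,"ay":0,"az":0}]';python3 -c "
from h import *
delta([.6337,-.1062,.1343])"
```

```text
t: 5.63
tool_pos: [0.6335, -0.1064, 0.1341]
orientation: [0.215, -0.091, 0.972, 0.021]
wrist_force: [0.9, -0.4, 0.1]
finger_gap: 0.0876
finger_force: 0.0
t 5.63 pos [ 0.6335 -0.1064  0.1341] F [ 0.9 -0.4  0.1] gap 0.0876 t cm [0.02 0.02 0.02] a [-0.0015 -0.0007 -0.0005]
```

```bash
python3 -m jog '[{"hand":0.4,"tx":0,"ty":0,"tz":0,"ax":0,"ay":0,"az":0},{"hand":0.4,"tx":0,"ty":0,"tz":0,"ax":0,"ay":0,"az":0},{"hand":0.4,"tx":0,"ty":0,"tz":0,"ax":0,"ay":0,"az":0},{"hand":0.5,"tx":0,"ty":0,"tz":0,"ax":0,"ay":0,"az":0},{"hand":0.6,"tx":0,"ty":0,"tz":0,"ax":0,"ay":0,"az":0},{"hand":0.7,"tx":0,"ty":0,"tz":0,"ax":0,"ay":0,"az":0},{"hand":0.8,"tx":0,"ty":0,"tz":0,"ax":0,"ay":0,"az":0},{"hand":0.9,"tx":0,"ty":0,"tz":0,"ax":0,"ay":0,"az":0},{"hand":1,"tx":0,"ty":0,"tz":0,"ax":0,"ay":0,"az":0},{"hand":1,"tx":0,"ty":0,"tz":0,"ax":0,"ay":0,"az":0}]'
```

```text
t: 6.47
tool_pos: [0.6337, -0.1063, 0.1338]
orientation: [0.215, -0.091, 0.972, 0.021]
wrist_force: [-0.5, 0.5, 0.7]
finger_gap: 0.0358
finger_force: 30.0
```

```bash
python3 -m jog '[{"hand":1,"tx":-0.21,"ty":-0.04,"tz":0.45,"ax":0,"ay":0,"az":0},{"hand":1,"tx":-0.42,"ty":-0.08,"tz":0.9,"ax":0,"ay":0,"az":0},{"hand":1,"tx":-0.62,"ty":-0.12,"tz":1.36,"ax":0,"ay":0,"az":0},{"hand":1,"tx":-0.83,"ty":-0.16,"tz":1.81,"ax":0,"ay":0,"az":0},{"hand":1,"tx":-1.04,"ty":-0.2,"tz":2.27,"ax":0,"ay":0,"az":0},{"hand":1,"tx":-1.25,"ty":-0.24,"tz":2.72,"ax":0,"ay":0,"az":0}]'
```

```text
t: 6.97
tool_pos: [0.6209, -0.1088, 0.1616]
orientation: [0.215, -0.091, 0.972, 0.021]
wrist_force: [1.8, 1.3, -3.6]
finger_gap: 0.0357
finger_force: 30.0
```

```bash
python3 -m jog '[{"hand":1,"tx":-0.42,"ty":-0.08,"tz":0.9,"ax":0,"ay":0,"az":0},{"hand":1,"tx":-0.83,"ty":-0.16,"tz":1.81,"ax":0,"ay":0,"az":0},{"hand":1,"tx":-1.25,"ty":-0.24,"tz":2.72,"ax":0,"ay":0,"az":0},{"hand":1,"tx":-1.66,"ty":-0.31,"tz":3.63,"ax":0,"ay":0,"az":0},{"hand":1,"tx":-2.5,"ty":-0.47,"tz":5.45,"ax":0,"ay":0,"az":0},{"hand":1,"tx":-3.7,"ty":-0.7,"tz":8.1,"ax":0,"ay":0,"az":0},{"hand":1,"tx":-5,"ty":-0.94,"tz":10.9,"ax":0,"ay":0,"az":0},{"hand":1,"tx":-5,"ty":-0.94,"tz":10.9,"ax":0,"ay":0,"az":0},{"hand":1,"tx":-5,"ty":-0.94,"tz":10.9,"ax":0,"ay":0,"az":0}]'; python3 - <<'E'
from h import *
t=np.array([.4737,.2927]);a=np.radians(-3.74)
# upright: tool down; options of finger-line yaw = tray y (side across)
for off in (0,):
    Yt=np.array([-np.sin(a),np.cos(a),0]);Z=np.array([0,0,-1.]);R=np.c_[np.cross(Yt,Z),Yt,Z]
    delta([t[0],t[1],.004+.110-.022-.019+.12],R);delta([t[0],t[1],.2],np.c_[np.cross(Y,Z),Y,Z])
E
```

```text
t: 7.72
tool_pos: [0.5712, -0.1189, 0.272]
orientation: [0.217, -0.091, 0.972, 0.02]
wrist_force: [0.5, -0.7, -2.5]
finger_gap: 0.0359
finger_force: 30.0
t 7.72 pos [ 0.5712 -0.1189  0.272 ] F [ 0.5 -0.7 -2.5] gap 0.0359 t cm [-9.75 41.16 -7.9 ] a [-0.0255  0.439  -0.2482]
t 7.72 pos [ 0.5712 -0.1189  0.272 ] F [ 0.5 -0.7 -2.5] gap 0.0359 t cm [-9.75 41.16 -7.2 ] a [-8.020e-02  4.311e-01 -2.000e-04]
```

```bash
python3 -m jog '[{"hand":1,"tx":-1.5,"ty":1,"tz":1,"ax":0,"ay":0.04,"az":-0.02},{"hand":1,"tx":-3,"ty":3,"tz":1.5,"ax":0,"ay":0.1,"az":-0.05},{"hand":1,"tx":-4.5,"ty":6,"tz":1.5,"ax":-0.01,"ay":0.16,"az":-0.09},{"hand":1,"tx":-6,"ty":9.5,"tz":1.5,"ax":-0.015,"ay":0.24,"az":-0.13},{"hand":1,"tx":-7,"ty":13,"tz":1.5,"ax":-0.02,"ay":0.32,"az":-0.18},{"hand":1,"tx":-8,"ty":17,"tz":1.5,"ax":-0.025,"ay":0.4,"az":-0.22},{"hand":1,"tx":-9,"ty":21,"tz":1.5,"ax":-0.0255,"ay":0.439,"az":-0.248},{"hand":1,"tx":-9.7,"ty":25,"tz":1.5,"ax":-0.0255,"ay":0.439,"az":-0.248},{"hand":1,"tx":-9.7,"ty":29,"tz":1.5,"ax":-0.0255,"ay":0.439,"az":-0.248},{"hand":1,"tx":-9.7,"ty":33,"tz":1,"ax":-0.0255,"ay":0.439,"az":-0.248},{"hand":1,"tx":-9.7,"ty":37,"tz":0,"ax":-0.0255,"ay":0.439,"az":-0.248},{"hand":1,"tx":-9.7,"ty":39.5,"tz":-1,"ax":-0.0255,"ay":0.439,"az":-0.248}]'; python3 -m jog '[{"hand":1,"tx":0,"ty":1,"tz":0,"ax":0,"ay":0,"az":0},{"hand":1,"tx":0,"ty":1.6,"tz":-1,"ax":0,"ay":0,"az":0},{"hand":1,"tx":0,"ty":1.6,"tz":-3,"ax":0,"ay":0,"az":0},{"hand":1,"tx":0,"ty":1.6,"tz":-5,"ax":0,"ay":0,"az":0},{"hand":1,"tx":0,"ty":1.6,"tz":-7,"ax":0,"ay":0,"az":0},{"hand":1,"tx":0,"ty":1.6,"tz":-9,"ax":0,"ay":0,"az":0},{"hand":1,"tx":0,"ty":1.6,"tz":-9,"ax":0,"ay":0,"az":0},{"hand":1,"tx":0,"ty":1.6,"tz":-9,"ax":0,"ay":0,"az":0}]'
python3 - <<'E'
from h import *
a=np.radians(-3.74);Yt=np.array([-np.sin(a),np.cos(a),0]);Z=np.array([0,0,-1.]);R=np.c_[np.cross(Yt,Z),Yt,Z]
delta([.4737,.2927,.073],R)
a=[cv2.resize(capture(n)[y:y+150,x:x+150,::-1],(400,400),interpolation=2) for n,y,x in(("side",70,140),("top",170,60))]
cv2.imwrite("pics/z4.png",np.clip(np.hstack(a)*1.5,0,255).astype(np.uint8))
E
```

```text
t: 8.72
tool_pos: [0.4733, 0.2808, 0.2581]
orientation: [-0.002, 0.032, 0.999, 0.002]
wrist_force: [0.7, 0.5, -1.8]
finger_gap: 0.036
finger_force: 30.0
t: 9.38
tool_pos: [0.4733, 0.2913, 0.1686]
orientation: [-0.003, 0.033, 0.999, 0.0]
wrist_force: [-0.7, 0.8, -2.4]
finger_gap: 0.0356
finger_force: 30.0
t 9.38 pos [0.4733 0.2913 0.1686] F [-0.7  0.8 -2.4] gap 0.0356 t cm [ 0.04  0.14 -9.56] a [-0.0009 -0.0057  0.0014]
```

View pics/z4.png

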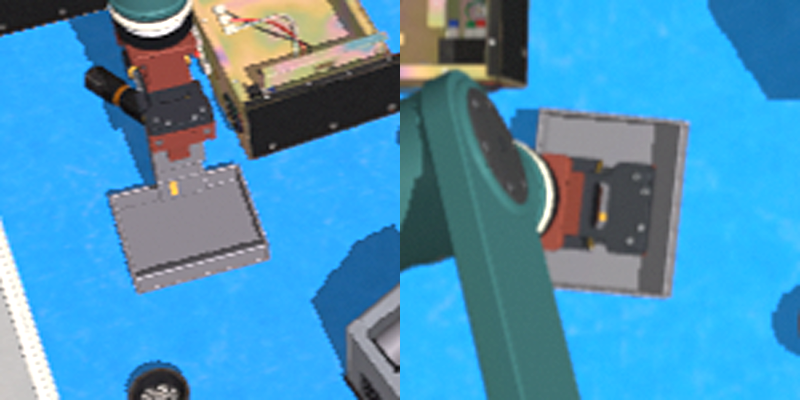

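The pack hangs upright in the fingers (side crop (180,175)), over the middle of the empty tray (top crop (605,205)). Lowering it.

```bash
python3 -m jog '[{"hand":1,"tx":0,"ty":0,"tz":-1.5,"ax":0,"ay":0,"az":0},{"hand":1,"tx":0,"ty":0.1,"tz":-3,"ax":0,"ay":0,"az":0},{"hand":1,"tx":0,"ty":0.1,"tz":-4.5,"ax":0,"ay":0,"az":0},{"hand":1,"tx":0,"ty":0.1,"tz":-6,"ax":0,"ay":0,"az":0},{"hand":1,"tx":0,"ty":0.1,"tz":-7.2,"ax":0,"ay":0,"az":0},{"hand":1,"tx":0,"ty":0.1,"tz":-8,"ax":0,"ay":0,"az":0},{"hand":1,"tx":0,"ty":0.1,"tz":-8.4,"ax":0,"ay":0,"az":0},{"hand":1,"tx":0,"ty":0.1,"tz":-8.4,"ax":0,"ay":0,"az":0},{"hand":1,"tx":0,"ty":0.1,"tz":-8.4,"ax":0,"ay":0,"az":0}]'; python3 -m jog '[{"hand":1,"tx":0,"ty":0,"tz":-0.15,"ax":0,"ay":0,"az":0},{"hand":1,"tx":0,"ty":0,"tz":-0.3,"ax":0,"ay":0,"az":0},{"hand":1,"tx":0,"ty":0,"tz":-0.45,"ax":0,"ay":0,"az":0},{"hand":1,"tx":0,"ty":0,"tz":-0.6,"ax":0,"ay":0,"az":0},{"hand":1,"tx":0,"ty":0,"tz":-0.6,"ax":0,"ay":0,"az":0},{"hand":1,"tx":0,"ty":0,"tz":-0.6,"ax":0,"ay":0,"az":0}]'
```

```text
t: 10.23
tool_pos: [0.4749, 0.294, 0.0868]
orientation: [-0.001, 0.033, 0.999, 0.002]
wrist_force: [0.0, 0.1, -2.5]
finger_gap: 0.0358
finger_force: 30.0
t: 10.73
tool_pos: [0.4741, 0.2938, 0.0799]
orientation: [-0.001, 0.033, 0.999, 0.001]
wrist_force: [0.1, -0.4, -3.5]
finger_gap: 0.0358
finger_force: 30.0
```

```bash
python3 -m jog '[{"hand":1,"tx":0,"ty":0,"tz":-0.1,"ax":0,"ay":0,"az":0},{"hand":1,"tx":0,"ty":0,"tz":-0.2,"ax":0,"ay":0,"az":0},{"hand":1,"tx":0,"ty":0,"tz":-0.3,"ax":0,"ay":0,"az":0},{"hand":1,"tx":0,"ty":0,"tz":-0.4,"ax":0,"ay":0,"az":0},{"hand":1,"tx":0,"ty":0,"tz":-0.4,"ax":0,"ay":0,"az":0},{"hand":1,"tx":0,"ty":0,"tz":-0.4,"ax":0,"ay":0,"az":0}]'
```

```text
t: 11.23
tool_pos: [0.4741, 0.2938, 0.0759]
orientation: [-0.001, 0.033, 0.999, 0.001]
wrist_force: [0.3, -0.1, -4.4]
finger_gap: 0.0359
finger_force: 30.0
```

```bash
python3 -m jog '[{"hand":1,"tx":0,"ty":0,"tz":-0.08,"ax":0,"ay":0,"az":0},{"hand":1,"tx":0,"ty":0,"tz":-0.16,"ax":0,"ay":0,"az":0},{"hand":1,"tx":0,"ty":0,"tz":-0.24,"ax":0,"ay":0,"az":0},{"hand":1,"tx":0,"ty":0,"tz":-0.24,"ax":0,"ay":0,"az":0},{"hand":1,"tx":0,"ty":0,"tz":-0.24,"ax":0,"ay":0,"az":0}]'
```

```text
t: 11.65
tool_pos: [0.4742, 0.2938, 0.0735]
orientation: [-0.001, 0.033, 0.999, 0.001]
wrist_force: [0.7, -0.4, -3.4]
finger_gap: 0.0357
finger_force: 30.0
```

```bash
python3 -m jog '[{"hand":1,"tx":0,"ty":0,"tz":-0.08,"ax":0,"ay":0,"az":0},{"hand":1,"tx":0,"ty":0,"tz":-0.16,"ax":0,"ay":0,"az":0},{"hand":1,"tx":0,"ty":0,"tz":-0.16,"ax":0,"ay":0,"az":0},{"hand":1,"tx":0,"ty":0,"tz":-0.16,"ax":0,"ay":0,"az":0}]'
```

```text
t: 11.98
tool_pos: [0.4742, 0.2938, 0.072]
orientation: [-0.001, 0.033, 0.999, 0.001]
wrist_force: [-0.3, -0.2, -3.8]
finger_gap: 0.0361
finger_force: 30.0
```

```bash
python3 -m jog '[{"hand":1,"tx":0,"ty":0,"tz":-0.08,"ax":0,"ay":0,"az":0},{"hand":1,"tx":0,"ty":0,"tz":-0.16,"ax":0,"ay":0,"az":0},{"hand":1,"tx":0,"ty":0,"tz":-0.16,"ax":0,"ay":0,"az":0},{"hand":1,"tx":0,"ty":0,"tz":-0.16,"ax":0,"ay":0,"az":0}]'
```

```text
t: 12.32
tool_pos: [0.4743, 0.2939, 0.0717]
orientation: [-0.001, 0.033, 0.999, 0.001]
wrist_force: [-4.1, -0.2, 10.2]
finger_gap: 0.0356
finger_force: 30.0
```

```bash
python3 -m jog '[{"hand":1,"tx":0,"ty":0,"tz":0.08,"ax":0,"ay":0,"az":0},{"hand":1,"tx":0,"ty":0,"tz":0.08,"ax":0,"ay":0,"az":0}]'; python3 -m jog '[{"hand":0.5,"tx":0,"ty":0,"tz":0,"ax":0,"ay":0,"az":0},{"hand":0.4,"tx":0,"ty":0,"tz":0,"ax":0,"ay":0,"az":0},{"hand":0.3,"tx":0,"ty":0,"tz":0,"ax":0,"ay":0,"az":0},{"hand":0.2,"tx":0,"ty":0,"tz":0,"ax":0,"ay":0,"az":0},{"hand":0.1,"tx":0,"ty":0,"tz":0,"ax":0,"ay":0,"az":0},{"hand":0,"tx":0,"ty":0,"tz":0,"ax":0,"ay":0,"az":0},{"hand":0,"tx":0,"ty":0,"tz":0,"ax":0,"ay":0,"az":0},{"hand":0,"tx":0,"ty":0,"tz":0,"ax":0,"ay":0,"az":0}]'
```

```text
t: 12.48
tool_pos: [0.4745, 0.294, 0.0717]
orientation: [-0.001, 0.033, 0.999, 0.002]
wrist_force: [-1.5, -0.4, 4.0]
finger_gap: 0.0359
finger_force: 30.0
t: 13.15
tool_pos: [0.4742, 0.2938, 0.0712]
orientation: [-0.001, 0.033, 0.999, 0.001]
wrist_force: [-0.1, -0.9, -0.0]
finger_gap: 0.0854
finger_force: 0.0
```

Released. I'll retreat straight up, then aside.

```bash
python3 -m jog '[{"hand":0,"tx":0,"ty":0,"tz":1,"ax":0,"ay":0,"az":0},{"hand":0,"tx":0,"ty":0,"tz":3,"ax":0,"ay":0,"az":0},{"hand":0,"tx":0,"ty":0,"tz":5.5,"ax":0,"ay":0,"az":0},{"hand":0,"tx":0,"ty":0,"tz":9,"ax":0,"ay":0,"az":0},{"hand":0,"tx":0,"ty":0,"tz":12.5,"ax":0,"ay":0,"az":0},{"hand":0,"tx":0,"ty":0,"tz":16,"ax":0,"ay":0,"az":0},{"hand":0,"tx":-2,"ty":3,"tz":17,"ax":0,"ay":0,"az":0},{"hand":0,"tx":-4,"ty":6,"tz":17,"ax":0,"ay":0,"az":0},{"hand":0,"tx":-7,"ty":9,"tz":17,"ax":0,"ay":0,"az":0},{"hand":0,"tx":-10,"ty":12,"tz":17,"ax":0,"ay":0,"az":0},{"hand":0,"tx":-13,"ty":14,"tz":17,"ax":0,"ay":0,"az":0},{"hand":0,"tx":-16,"ty":16,"tz":17,"ax":0,"ay":0,"az":0}]'
python3 - <<'E'
from h import *
a=[cv2.resize(capture(n)[y:y+h,x:x+200,::-1],(400,2*h),interpolation=2) for n,y,x,h in(("side",80,150,200),("top",110,90,200))]
cv2.imwrite("pics/z5.png",np.clip(np.hstack(a)*1.5,0,255).astype(np.uint8))
E
```

```text
t: 14.15
tool_pos: [0.3126, 0.455, 0.2421]
orientation: [-0.001, 0.033, 0.999, 0.002]
wrist_force: [-0.1, -0.1, 0.4]
finger_gap: 0.0875
finger_force: 0.0
```

View pics/z5.png

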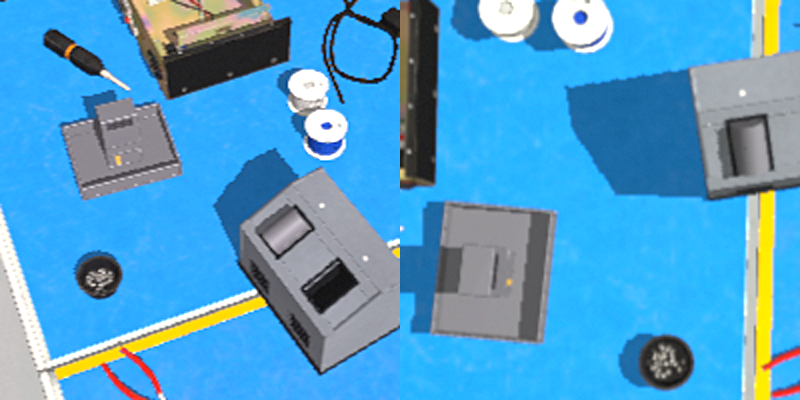

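The pack stands upright in the tray (side crop (120,135), top crop (480,272)). Its bay is empty at (330,285), and the round pack is still latched at (285,230).

```bash
python3 -c "
from workcell import *
print(sign_off())"
```

```text
the job is handed in; nothing more can be done
None
```

The square-topped pack is unlatched, out of the dock and standing upright on its foot in the tray; the round-topped pack is still latched, and I handed the job in at about 14 s.

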